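Square a frozen pack for labelling

ROBOT

A 7-joint arm with a two-finger parallel gripper is mounted at the origin on the work surface. World frame = base frame: x ahead of the robot, y to its left, z up, the work surface at z = 0. Lengths are in m, angles in degrees, forces in N, time in s.
With the tool pointing down it reaches from about 0.425 to 0.825 m from the base axis. Payload 3.6 kg.
Tool frame: the origin (TCP) lies at the very end of the fingers, on their centre line; the grasp point (between the pads) lies hold_point_z behind it (hold_point_z is the distance from the TCP to the grasp point, in m); y points along the fingers, x is the direction in which the jaws open and shut, and the axes are right-handed (so a half turn about y gives the same grasp; the last joint's range is limited). The gripper opens to 93 mm and grips with 3 to 60 N. Pads are 15 mm wide; open, the fingers measure 128 mm over their backs; the gripper's body (75 mm by 188 mm) begins 65 mm behind the grasp point.
Start: joints at [71.878, 35.231, -0.722, 81.555, 0.464, 63.22, -2.315], TCP at [0.186, -0.623, 0.219] pointing down, gripper open.
Joint ranges: [-178.69, 178.69], [-17.37, 117.87], [-77.05, 75.6], [15.02, 138.74], [-78.02, 258.01], [0.78, 113.62], [-162.83, 162.83]. Speed limits (degrees/s): [159.86, 159.86, 180, 180, 180, 180, 180].

INTERFACE

Orientations are given as [roll, pitch, yaw] about the fixed x, y, z axes, in that order (R = Rz(yaw) Ry(pitch) Rx(roll)).
In Python, from plant import * gives the robot as it stands. The module is installed in compiled form; this text tells all that it offers.
- The arm moves only by the tool servo_tool, never from a script. Its argument "commands" is a list of rows, each a list of 5 numbers: the shift along the tool's x, y, z in cm, then the turn about the tool's y in rad, then the closure, from -1 (fully open) to 1 (shut). A call has 1 to 12 rows; each row is the pose to reach, as a shift and turn from the pose commanded when the call began, along the tool's axes at that moment; what a row does not reach only later rows make up. A row lasts 1/8 s, in which the tool goes at most 62.5 mm and 10.7 degrees, less where a joint would pass 70% of its speed; a pose out of reach is approached as far as the arm can. A call with a gripper value outside its range is refused whole. The fingers move at their own pace and stop on an object; the grip force is fixed at half the most. Time passes only in rows, so rows that repeat a pose let the fingers close. It gives the time, the measured TCP pose, the force and the opening at its end, in the units of the state.
- state(): the state, without advancing time (a new reading comes with each control period).
- get_image(name): name is "side" or "top"; returns a dict with "img" (384x512x3 uint8, red, green, blue), "range_z" (384x512 float32, m along the optical axis (not along the pixel's ray), 0 where there is no reading), "fov_y" (degrees; the focal length in pixels is half the picture's height over the tangent of half this angle, whatever the lens; pixels are square), "cx", "cy" (the principal point, pixels), "extrinsics" (4x4, takes a point from camera to world coordinates). Camera axes: x right, y down, z forward; pixel columns grow to the right and rows downward; lengths in m; the calibration is good to about 2 mm. A picture is of the moment at which its call begins.
- sign_off(): hands the job in, once; it reports no verdict.
The state is a dict: "time_s": time; "q": joint angles; "joint_velocities": joint speeds; "joint_torque": joint torques, N m; "tool_pos": TCP position; "orientation": TCP orientation; "contact_force": force on the tool from outside, world axes, zero at the start; "ft_torque": the same for the moment, N m; "opening": finger opening in m.
Only numpy, scipy, OpenCV 4.12 (cv2) and the standard library are available. Lean on these libraries where they do the work, as an engineer would, in place of code of your own. Each camera call takes 0.05 s, during which the arm holds its last target. There are 200 camera calls.

TASK

Get the larger of the two frozen packs ready for its label: lift the steel hand press out of the jig it stands in and stand it clear, then slide the pack flat along the table from under the riser shelf into that jig until it lies square and fully home against the stop (it is too wide to grasp: press on its top with the fingertips and drag it). Once the pack is home, set the press upright on the middle of it and let go; leave the smaller pack, the tub in the other jig and the jar where they are, and keep the packs flat on the table.

Things in the scene. Friction and masses are not known exactly. Their poses are not given: they have to be found in the camera images.
- large_pack: the larger flat frozen pack, a hard orange-brown slab 130 (its x) by 96 (its y) by 8 thick, 80 to 130 g; origin at the centre of its underside. It starts partly under the riser shelf with 45 to 80 of its -x end sticking out to the robot. Friction on the table about half that under rubber fingertips: pressed with 10 to 20 N it follows them
- small_pack: the smaller flat frozen pack beside it, same look, 100 (x) by 70 (y) by 8; origin at the centre of its underside; also sticks out from under the shelf. Leave it alone
- riser: low fixed riser shelf: a plate 170 deep (x) by 360 wide (y), underside 36 and top 42 above the table, on four 16 by 8 corner legs; its top and the table at both its sides are bare. Origin: on the table, below the middle of the plate's front edge (the edge nearest the robot); x points back under the plate
- jig_left: fixed jig of dark steel: three walls 14 high, 6 thick, on the table, open at the -y side (table's middle). Origin: on the table, where the centre of the large pack lies when home. Stop: inner face at y = +48, 150 long along x. Side walls: inner faces at x = +-69 (4 spare each side), from the stop to y = -30, then flared lips out to x = +-80 at y = -54. Place varies +-20, yaw +-0.15 rad
- jig_right: fixed jig of dark steel: three walls 14 high, 6 thick, on the table, open at the +y side (table's middle). Origin: on the table, where the centre of the large pack lies when home. Stop: inner face at y = -48, 150 long along x. Side walls: inner faces at x = +-69 (4 spare each side), from the stop to y = +30, then flared lips out to x = +-80 at y = +54. Place varies +-20, yaw +-0.15 rad
- press: steel hand press (flattening weight), about 450 g (0.8 to 1.2 times): a disc of radius 38 and height 12 to 14, with a round upright handle on its axis, radius 11 from height 14 to 24 and 13 from height 30 to its top at 58. Origin: centre of its underside. It starts standing on the table in one of the two jigs: that jig is the one to use
- tub: open white plastic tub of frozen pieces, 110 (x) by 80 (y) by 65 high, standing in the other jig; origin at the centre of its underside. Leave it alone
- jar: small upright lidded jar, radius 26, 68 high, on the table near the robot between the jigs; origin at the centre of its underside. Leave it alone
Not all that is in view belongs to the job. What is shaped like the press but blue or green is not meant.

How it is judged:
By the outcome, as a careful person would: the job done as asked, in the order asked, and still so for the second after the job is handed in, with the robot touching nothing.
It also fails if it takes over 67 s, if anything falls off the work surface, if the arm or the gripper's body presses on something with over 40 N, if the wrist force passes 120 N, or if a joint passes its speed limit or range.

## Working session

There is one attempt and no reset: what is moved stays moved. The work goes in short steps, Python scripts to look and compute and a tool call to move; the robot and the scene stay as the last step left them, time stands still between calls to the robot, and variables do not carry over. Pictures are saved under pics/ and viewed, about 8 in all and at most 12, crops included, and the job is handed in when it is done.

Besides the shell and the picture viewer there is one more tool, called after "Request:" as a command line: name --pt "numbers of a row" for each row, then --argument value for the rest. servo_tool: Moves the arm, as the interface text tells. Its arguments: {"type":"object","properties":{"commands":{"type":"array"}},"required":["commands"]}

```bash
mkdir -p pics; python3 - <<'E'
from plant import *
import cv2,numpy as np
s=state();print(s)
for n in("top","side"):
    d=get_image(n);cv2.imwrite(f"pics/{n}0.png",d["img"][:,:,::-1]);np.savez(f"{n}0.npz",**d)
    print(n,d["fov_y"],d["cx"],d["cy"],np.round(d["extrinsics"],4).tolist())
try: print(hold_point_z)
except Exception as e: print(e)
E
```

```text
{'time_s': 0.0, 'q': array([71.87812431, 35.28953155, -0.72365333, 81.63891112,  0.46466288,
       63.21891808, -2.31434019]), 'joint_velocities': array([ 0.06034009, -0.12003556, -0.0837166 ,  0.02531208,  0.02295712,
       -0.03146756,  0.07090521]), 'joint_torque': array([-3.98077264e-04, -4.58929610e+01,  2.09050393e-01, -1.65742421e+01,
       -6.10230560e-02,  2.05036928e-02,  2.35752132e-04]), 'tool_pos': array([ 0.18552814, -0.62215152,  0.21749188]), 'orientation': array([-90.00207279,   0.14446535, -73.39135693]), 'contact_force': array([-0.1144259 , -0.22017648,  0.16085149]), 'ft_torque': array([ 0.01391343, -0.01735088, -0.00506695]), 'opening': 0.0929094056600729}
top 52.8936771899512 254.72332267585728 194.6548496467209 [[0.0287, -0.9895, 0.1415, 0.392], [-0.9996, -0.0273, 0.0118, 0.0553], [-0.0078, -0.1418, -0.9899, 0.8732], [0.0, 0.0, 0.0, 1.0]]
side 48.230897545376834 255.8575980747677 188.646149826801 [[-0.9351, -0.2045, 0.2894, 0.2454], [-0.3544, 0.546, -0.7591, 0.7525], [-0.0028, -0.8124, -0.583, 0.5673], [0.0, 0.0, 0.0, 1.0]]
0.0188
```

View pics/top0.png

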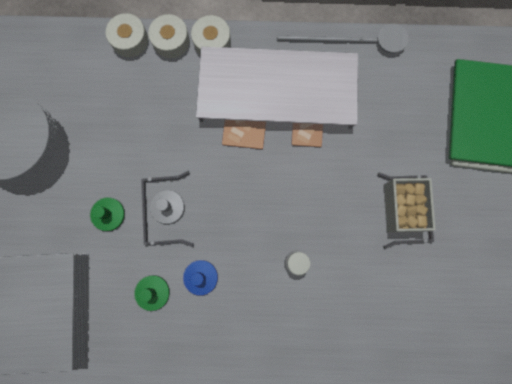

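View pics/side0.png

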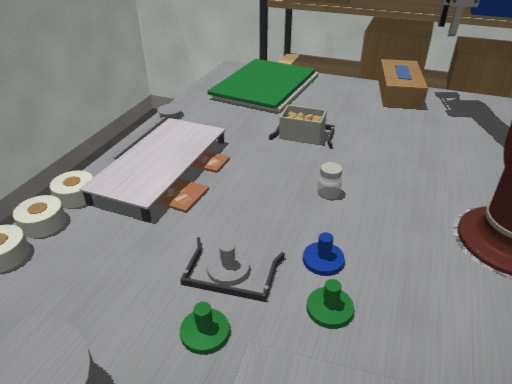

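Top view: the press is at px (167,207) in the left jig. The large pack is at (243,134), the small pack at (307,134), the tub at (413,205) and the jar at (298,264). Blue and green decoys stand at (200,278), (108,214) and (152,293). The side view agrees.

```bash
cat > h.py <<'E'
import numpy as np,cv2
def load(f): return dict(np.load(f))
def cast(d,uv,z):
    uv=np.asarray(uv,float).reshape(-1,2);f=192/np.tan(np.radians(d["fov_y"])/2);E=d["extrinsics"]
    r=np.c_[(uv-[d["cx"],d["cy"]])/f,np.ones(len(uv))]@E[:3,:3].T
    return E[:3,3]+r*((z-E[2,3])/r[:,2])[:,None]
def cloud(d):
    v,u=np.mgrid[:384,:512];f=192/np.tan(np.radians(d["fov_y"])/2);Z=d["range_z"]
    return np.dstack([(u-d["cx"])/f*Z,(v-d["cy"])/f*Z,Z])@d["extrinsics"][:3,:3].T+d["extrinsics"][:3,3]
def orange(d):
    h=cv2.cvtColor(d["img"],cv2.COLOR_RGB2HSV)
    return ((h[...,0]>4)&(h[...,0]<20)&(h[...,1]>110)&(h[...,2]>60)).astype(np.uint8)
E
python3 - <<'E'
from h import *
d=load("top0.npz");P=cloud(d);z=P[...,2]
t=z[240:330,330:400];print("table z",np.median(t),t.std())
print("riser",np.median(z[60:100,220:340]))
# packs
m=orange(d);m[:115]=0;m[150:]=0
cs,_=cv2.findContours(m,cv2.RETR_EXTERNAL,cv2.CHAIN_APPROX_NONE)
for c in cs:
    if len(c)<30: continue
    c=cv2.convexHull(c)
    w=cast(d,c[:,0],.008)[:,:2];r=cv2.minAreaRect((w*1000).astype(np.float32));print("pack",r,cv2.boxPoints(r).round().tolist())
# riser corners
mr=((z>.036)&(z<.05)).astype(np.uint8);mr[:40]=0;mr[130:]=0;mr[:,:190]=0;mr[:,370:]=0
w=P[mr>0][:,:2]*1000;r=cv2.minAreaRect(w.astype(np.float32));print("riser",r,cv2.boxPoints(r).round().tolist())
# press
reg=np.zeros_like(z,bool);reg[185:230,148:192]=1
for lo,hi in((.05,.064),(.008,.018)):
    q=P[reg&(z>lo)&(z<hi)];print("press",lo,len(q),cv2.minEnclosingCircle((q[:,:2]*1000).astype(np.float32)),q.mean(0))
g=d["img"].max(2)
J=np.zeros_like(g);J[165:255,138:200]=1
mm=(J>0)&(g<62)
w=cast(d,np.argwhere(mm)[:,::-1],.014)*1000
print("jig dark",mm.sum(),cv2.minAreaRect(w[:,:2].astype(np.float32)))
a=cv2.resize(d["img"][160:260,130:210],None,fx=6,fy=6,interpolation=cv2.INTER_NEAREST);b=cv2.resize((mm*255).astype(np.uint8)[160:260,130:170],None,fx=6,fy=6,interpolation=0)
cv2.imwrite("pics/jig.png",np.hstack([a[:,:,::-1],cv2.cvtColor(b,cv2.COLOR_GRAY2BGR)]))
E
```

```text
table z 0.0009144787874537652 0.05263711099295085
riser 0.042705478559870114
riser ((774.032470703125, 30.827728271484375), (379.9853820800781, 190.68453979492188), 88.78961944580078) [[675.0, -157.0], [865.0, -161.0], [873.0, 219.0], [683.0, 223.0]]
press 0.05 126 ((483.10028076171875, 263.28717041015625), 13.245389938354492) [0.48302161 0.26277915 0.05842525]
press 0.008 733 ((482.9025573730469, 263.51666259765625), 38.03025436401367) [0.48181368 0.26108442 0.01372281]
jig dark 72 ((497.84283447265625, 293.6337585449219), (78.56676483154297, 172.3028564453125), 63.93525695800781)
```

View pics/jig.png

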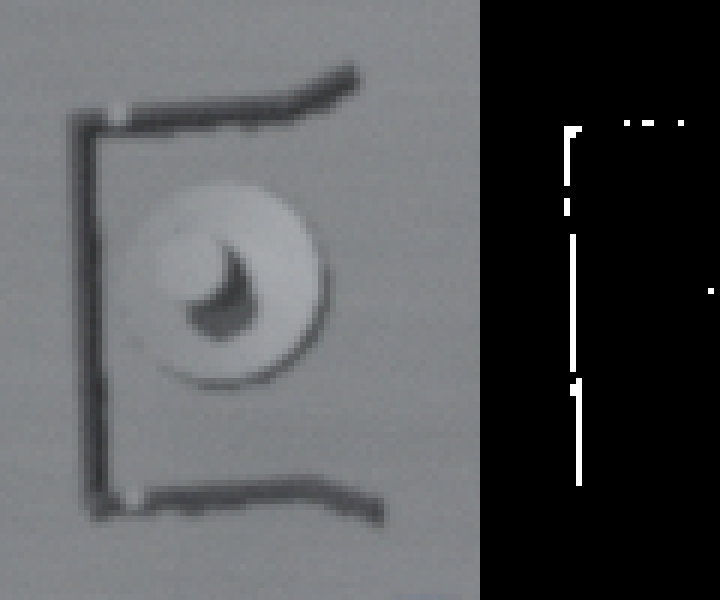

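```bash
cat >> h.py <<'E'
def jig(d,ctr=(483,263)):
    P=cloud(d);w=P.reshape(-1,3)*1000
    s=(abs(w[:,0]-480)<120)&(w[:,1]>195)&(w[:,1]<330)&(w[:,2]>10)&(w[:,2]<19)&(np.hypot(*(w[:,:2]-ctr).T)>43)
    w=w[s]; return w
def fit(p):
    vx,vy,x,y=cv2.fitLine(p[:,:2].astype(np.float32),cv2.DIST_HUBER,0,.01,.01).ravel();return np.array([vx,vy]),np.array([x,y])
E
python3 - <<'E'
from h import *
d=load("top0.npz")
w=jig(d);np.save("j.npy",w)
st=w[(w[:,1]>w[:,1].max()-24)&(abs(w[:,0]-475)<60)]
v,c=fit(st); v=v*np.sign(v[0]); print("stop",len(st),v,c,"yaw",np.degrees(np.arctan2(v[1],v[0])))
n=np.array([-v[1],v[0]])
L=np.c_[(w[:,:2]-c)@v,(w[:,:2]-c)@n]
print("stop resid",np.ptp(((st[:,:2]-c)@n)),"n range",np.percentile((st[:,:2]-c)@n,[5,50,95]))
for sg in(1,-1):
    q=L[(L[:,0]*sg>40)&(L[:,1]<-8)&(L[:,1]>-75)];print(sg,len(q),np.percentile(q[:,0],[5,50,95]),fit(q)); 
    q=L[(L[:,0]*sg>40)];print("ends",q[:,0].min(),q[:,0].max(),q[:,1].min())
h=cv2.cvtColor(d["img"],cv2.COLOR_RGB2HSV);print(h[128:142:4,228:262:8].reshape(-1,3).tolist())
E
```

```text
stop 183 [0.99427986 0.10680631] [474.86264 313.50943] yaw 6.131245
stop resid 7.666236126715186 n range [-2.54873496 -0.02015947  3.44229709]
1 89 [65.57282779 68.12608942 71.24974442] (array([ 0.00462705, -0.9999893 ], dtype=float32), array([ 68.145805, -41.881687], dtype=float32))
ends 41.35658286723716 80.96164686018291 -104.0154312355497
-1 85 [-78.19577157 -75.44285146 -72.37375217] (array([ 0.00882789, -0.999961  ], dtype=float32), array([-75.50983 , -40.886833], dtype=float32))
ends -124.93181855477609 -40.00884968631614 -106.01388264909713
[[13, 89, 167], [14, 59, 173], [14, 77, 170], [12, 84, 154], [10, 87, 114], [13, 87, 168], [15, 39, 183], [13, 76, 171], [13, 88, 168], [13, 89, 167], [14, 80, 172], [13, 81, 171], [13, 84, 170], [12, 85, 168], [13, 83, 169], [13, 87, 170], [15, 74, 175], [12, 84, 169], [13, 88, 169], [13, 85, 168]]
```

```bash
sed -i 's/>110)&(h\[...,2\]>60)/>45)\&(h[...,2]>90)/' h.py
cat >> h.py <<'E'
def packs(d,r0=0,r1=384,c0=0,c1=512):
    m=orange(d);k=np.zeros_like(m);k[r0:r1,c0:c1]=m[r0:r1,c0:c1]
    k=cv2.morphologyEx(k,cv2.MORPH_CLOSE,np.ones((5,5)))
    cs,_=cv2.findContours(k,cv2.RETR_EXTERNAL,cv2.CHAIN_APPROX_NONE)
    for c in cs:
        if cv2.contourArea(c)<150: continue
        w=cast(d,cv2.convexHull(c)[:,0],.008)[:,:2]*1000;r=cv2.minAreaRect(w.astype(np.float32))
        print("pack px",cv2.boundingRect(c),np.round(r[0],1),np.round(r[1],1),round(r[2],2),cv2.boxPoints(r).round(1).tolist())
def go(*wps):
    "wps (x,y,z,yawdeg): print tool-frame rows from present pose"
    from plant import state
    s=state();y=np.radians(s["orientation"][2]);p=s["tool_pos"]
    X=np.array([np.cos(y),np.sin(y),0]);Z=np.array([-np.sin(y),np.cos(y),0])
    print("t",round(s["time_s"],2),"tcp",(p*1000).round(1),"ori",s["orientation"].round(2),"F",s["contact_force"].round(1),"open",round(s["opening"],4))
    for w in wps:
        e=np.array(w[:3])-p;t=y-np.radians(w[3]);print([round(v,2) for v in(e@X*100,-e[2]*100,e@Z*100,(t+np.pi)%(2*np.pi)-np.pi)])
E
python3 - <<'E'
from h import *
d=load("top0.npz");packs(d,118,152,200,350)
c=np.array([474.863,313.509]);v=np.array([.99428,.10681]);n=np.array([-v[1],v[0]])
print("home",c-3.68*v-51*n)
z=cloud(d)
for nm,u,r in(("jar",298,264),("blue",200,278),("green",108,214)):print(nm,z[r,u])
# riser front edge line
m=(z[...,2]>.037)&(z[...,2]<.05);
for u in range(205,356,25): print(u,z[m[:,u].nonzero()[0][m[:,u].nonzero()[0]<130].max(),u].round(4))
go((.52,-.3,.2,-90),(.483,.263,.16,-90),(.483,.263,.026,-90))
E
```

```text
pack px (292, 123, 31, 24) [659.4 -51. ] [69.6 53.7] 88.79 [[631.9000244140625, -85.19999694824219], [685.5, -86.4000015258789], [687.0, -16.700000762939453], [633.2999877929688, -15.600000381469727]]
pack px (222, 120, 44, 29) [659.3  95.4] [96.3 66. ] 85.01 [[622.2000122070312, 50.29999923706055], [688.0, 44.599998474121094], [696.4000244140625, 140.5], [630.5999755859375, 146.3000030517578]]
home [476.6513596 262.4076592]
jar [ 0.36584293 -0.02815258  0.06717818]
blue [0.33113747 0.17323725 0.05851137]
green [0.46044961 0.38487586 0.0339136 ]
205 [0.6834 0.1816 0.0427]
230 [0.683  0.1256 0.0414]
255 [0.6808 0.0695 0.0383]
280 [0.68   0.0133 0.0382]
305 [ 0.6778 -0.0424  0.0421]
330 [ 0.6775 -0.0984  0.0404]
355 [ 0.6757 -0.1534  0.0432]
t 0.1 tcp [ 185.5 -622.2  217.6] ori [-90.01   0.13 -73.39] F [ 0.2 -0.7  0.4] open 0.0929
[np.float64(-21.32), np.float64(1.76), np.float64(41.26), np.float64(0.29)]
[np.float64(-76.33), np.float64(5.76), np.float64(53.81), np.float64(0.29)]
[np.float64(-76.33), np.float64(19.16), np.float64(53.81), np.float64(0.29)]
```

Request:
servo_tool --pt "-21.3 1.8 41.3 0.29 -1" --pt "-21.3 1.8 41.3 0.29 -1" --pt "-21.3 1.8 41.3 0.29 -1" --pt "-21.3 1.8 41.3 0.29 -1" --pt "-21.3 1.8 41.3 0.29 -1" --pt "-21.3 1.8 41.3 0.29 -1" --pt "-21.3 1.8 41.3 0.29 -1" --pt "-76.3 5.8 53.8 0.29 -1" --pt "-76.3 5.8 53.8 0.29 -1" --pt "-76.3 5.8 53.8 0.29 -1" --pt "-76.3 5.8 53.8 0.29 -1" --pt "-76.3 5.8 53.8 0.29 -1"

```text
time_s: 1.6
tool_pos: [0.491, -0.0063, 0.1795]
orientation: [-90.0, 0.0, -90.0]
contact_force: [2.1, 0.3, -0.2]
opening: 0.0927
```

```bash
python3 -c "
from h import *
go((.483,.263,.16,-90),(.483,.263,.08,-90))"
```

```text
t 1.6 tcp [491.   -6.3 179.5] ori [-9.000e+01  1.000e-02 -9.002e+01] F [ 2.1  0.3 -0.2] open 0.0927
[np.float64(-26.93), np.float64(1.95), np.float64(-0.81), np.float64(-0.0)]
[np.float64(-26.93), np.float64(9.95), np.float64(-0.81), np.float64(-0.0)]
```

Request:
servo_tool --pt "-26.9 2.0 -0.8 0 -1" --pt "-26.9 2.0 -0.8 0 -1" --pt "-26.9 2.0 -0.8 0 -1" --pt "-26.9 2.0 -0.8 0 -1" --pt "-26.9 2.0 -0.8 0 -1" --pt "-26.9 9.0 -0.8 0 -1" --pt "-26.9 9.0 -0.8 0 -1" --pt "-26.9 9.0 -0.8 0 -1"

```text
time_s: 2.6
tool_pos: [0.4839, 0.2596, 0.0901]
orientation: [-90.0, -0.1, -90.1]
contact_force: [-0.5, -0.2, 0.1]
opening: 0.0932
```

```bash
python3 -c "
from h import *
go((.483,.263,.026,-90))"
```

```text
t 2.6 tcp [483.9 259.6  90.1] ori [-9.002e+01 -6.000e-02 -9.012e+01] F [-0.5 -0.2  0.1] open 0.0932
[np.float64(-0.34), np.float64(6.41), np.float64(-0.1), np.float64(-0.0)]
```

Request:
servo_tool --pt "-0.3 4 -0.1 0 -1" --pt "-0.3 6.4 -0.1 0 -1" --pt "-0.3 6.4 -0.1 0 -1" --pt "-0.3 6.4 -0.1 0 1" --pt "-0.3 6.4 -0.1 0 1" --pt "-0.3 6.4 -0.1 0 1" --pt "-0.3 6.4 -0.1 0 1" --pt "-0.3 6.4 -0.1 0 1" --pt "-0.3 6.4 -0.1 0 1"

```text
time_s: 3.72
tool_pos: [0.4824, 0.2638, 0.0257]
orientation: [-90.0, -0.0, -90.0]
contact_force: [0.5, 0.9, -0.6]
opening: 0.0374
```

```bash
python3 -c "
from h import *
go((.483,.263,.09,-90),(.50,-.115,.1,-90))"
```

```text
t 3.73 tcp [482.4 263.8  25.7] ori [-90.01  -0.   -90.01] F [ 0.5  0.9 -0.6] open 0.0374
[np.float64(0.08), np.float64(-6.43), np.float64(0.06), np.float64(-0.0)]
[np.float64(37.88), np.float64(-7.43), np.float64(1.76), np.float64(-0.0)]
```

Still closing (37 mm). I'll wait for the grip, then lift.

Request:
servo_tool --pt "0 0 0 0 1" --pt "0 0 0 0 1" --pt "0 0 0 0 1" --pt "0 0 0 0 1" --pt "0 -3.5 0 0 1" --pt "0 -7 0 0 1" --pt "0 -7 0 0 1"

```text
time_s: 4.6
tool_pos: [0.4837, 0.2646, 0.0972]
orientation: [-89.8, 0.1, -90.0]
contact_force: [-0.1, -0.3, -6.0]
opening: 0.0253
```

```bash
python3 -c "
from h import *
go((.50,-.115,.09,-90),(.50,-.115,.03,-90))"
```

```text
t 4.6 tcp [483.7 264.6  97.2] ori [-89.77   0.15 -90.01] F [-0.1 -0.3 -6. ] open 0.0253
[np.float64(37.96), np.float64(0.72), np.float64(1.63), np.float64(-0.0)]
[np.float64(37.96), np.float64(6.72), np.float64(1.63), np.float64(-0.0)]
```

Request:
servo_tool --pt "3 0 0.2 0 1" --pt "7 0 0.4 0 1" --pt "12 0 0.6 0 1" --pt "17 0 0.8 0 1" --pt "22 0 1.0 0 1" --pt "27 0 1.2 0 1" --pt "32 0 1.4 0 1" --pt "36 0 1.6 0 1" --pt "38 0 1.6 0 1" --pt "38 3 1.6 0 1" --pt "38 5 1.6 0 1" --pt "38 5 1.6 0 1"

```text
time_s: 6.1
tool_pos: [0.4953, -0.1156, 0.0427]
orientation: [-90.4, 0.1, -90.0]
contact_force: [-0.4, 0.6, -5.0]
opening: 0.0257
```

```bash
python3 -c "
from h import *
go((.50,-.115,.0255,-90))"
```

```text
t 6.1 tcp [ 495.3 -115.6   42.7] ori [-90.45   0.1  -90.01] F [-0.4  0.6 -5. ] open 0.0257
[np.float64(-0.06), np.float64(1.72), np.float64(0.47), np.float64(-0.0)]
```

Request:
servo_tool --pt "0 1.0 0 0 1" --pt "0 1.4 0 0 1" --pt "0 1.6 0 0 1" --pt "0 1.7 0 0 1" --pt "0 1.7 0 0 1"

```text
time_s: 6.72
tool_pos: [0.4986, -0.1163, 0.029]
orientation: [-90.0, -0.0, -90.0]
contact_force: [-0.2, -0.5, -5.0]
opening: 0.0251
```

```bash
python3 -c "
from h import *
go((.50,-.115,.0255,-90))"
```

```text
t 6.72 tcp [ 498.6 -116.3   29. ] ori [-89.97  -0.   -90.01] F [-0.2 -0.5 -5. ] open 0.0251
[np.float64(-0.13), np.float64(0.35), np.float64(0.14), np.float64(-0.0)]
```

Request:
servo_tool --pt "0 0.2 0 0 1" --pt "0 0.3 0 0 1" --pt "0 0.4 0 0 1" --pt "0 0.4 0 0 1" --pt "0 0.4 0 0 1"

```text
time_s: 7.35
tool_pos: [0.4984, -0.1162, 0.0256]
orientation: [-90.0, -0.0, -90.0]
contact_force: [-2.6, 0.4, 6.5]
opening: 0.0253
```

Request:
servo_tool --pt "0 0 0 0 0" --pt "0 0 0 0 0" --pt "0 0 0 0 0" --pt "0 0 0 0 0" --pt "0 -2.5 0 0 0" --pt "0 -6 0 0 0" --pt "0 -6 0 0 0"

```text
time_s: 8.22
tool_pos: [0.5003, -0.1166, 0.0868]
orientation: [-89.7, -0.1, -90.0]
contact_force: [0.3, -0.1, -0.1]
opening: 0.0462
```

```bash
python3 -c "
from h import *
# press point: 28 mm in from the pack's -x edge
c=np.array([626.4,98.3]);v=np.array([np.cos(np.radians(-5)),np.sin(np.radians(-5))])
p=(c+24*v)/1000;print(p)
go((*p,.1,-95),(*p,.02,-95))"
```

```text
[0.65030867 0.09620826]
t 8.22 tcp [ 500.3 -116.6   86.8] ori [-8.968e+01 -6.000e-02 -9.002e+01] F [ 0.3 -0.1 -0.1] open 0.0462
[np.float64(-21.29), np.float64(-1.32), np.float64(14.99), np.float64(0.09)]
[np.float64(-21.29), np.float64(6.68), np.float64(14.99), np.float64(0.09)]
```

Request:
servo_tool --pt "-6 -1.3 4.2 0.03 0" --pt "-12 -1.3 8.4 0.06 0" --pt "-18 -1.3 12.6 0.09 0" --pt "-21.3 -1.3 15 0.09 0" --pt "-21.3 -1.3 15 0.09 0" --pt "-21.3 3 15 0.09 0" --pt "-21.3 5.5 15 0.09 0" --pt "-21.3 6.6 15 0.09 0" --pt "-21.3 6.6 15 0.09 0" --pt "-21.3 6.6 15 0.09 0"

```text
time_s: 9.48
tool_pos: [0.6493, 0.0965, 0.0199]
orientation: [-89.9, 0.0, -95.2]
contact_force: [-0.6, 0.5, 0.4]
opening: 0.0467
```

```bash
python3 -c "
from h import *
go((.650,.0962,.008,-95))"
```

```text
t 9.47 tcp [649.3  96.5  19.9] ori [-8.988e+01  3.000e-02 -9.519e+01] F [-0.6  0.5  0.4] open 0.0467
[np.float64(0.03), np.float64(1.19), np.float64(0.07), np.float64(-0.0)]
```

Request:
servo_tool --pt "0 0.8 0 0 0" --pt "0 1.2 0 0 0" --pt "0 1.4 0 0 0" --pt "0 1.4 0 0 0" --pt "0 1.4 0 0 0"

```text
time_s: 10.1
tool_pos: [0.6487, 0.0968, 0.0083]
orientation: [-89.9, 0.0, -95.2]
contact_force: [-5.4, -1.5, 16.9]
opening: 0.0461
```

Request:
servo_tool --pt "0 0 -0.5 0 0" --pt "0 0 -1.5 0 0" --pt "-0.2 0 -2.8 0 0" --pt "-0.5 0 -4.2 0 0" --pt "-0.7 0 -5.6 -0.02 0" --pt "-0.9 0 -7.0 -0.04 0" --pt "-1.1 0 -8.4 -0.06 0" --pt "-1.3 0 -9.6 -0.08 0" --pt "-1.5 0 -10.5 -0.1 0" --pt "-1.5 0 -11 -0.1 0" --pt "-1.5 0 -11 -0.1 0"

```text
time_s: 11.48
tool_pos: [0.5458, 0.1226, 0.0083]
orientation: [-89.3, 0.1, -89.4]
contact_force: [2.1, -0.4, 13.5]
opening: 0.0467
```

```bash
python3 - <<'E'
from plant import *
from h import *
d=get_image("top");np.savez("top1.npz",**d);cv2.imwrite("pics/top1.png",d["img"][:,:,::-1])
packs(d,118,260,120,350);go((.448,.1436,.008,-83.87))
E
```

```text
pack px (120, 231, 15, 29) [395.1 346.9] [61.5 31.3] 4.19 [[363.29998779296875, 360.29998779296875], [365.6000061035156, 329.1000061035156], [426.8999938964844, 333.6000061035156], [424.6000061035156, 364.79998779296875]]
pack px (142, 135, 152, 125) [511.3 148.5] [283.4 335.3] 1.65 [[364.79998779296875, 312.0], [374.5, -23.200000762939453], [657.7000122070312, -15.0], [648.0, 320.20001220703125]]
pack px (292, 123, 31, 24) [659.4 -51. ] [69.6 53.3] 88.79 [[632.0, -85.19999694824219], [685.2999877929688, -86.4000015258789], [686.7000122070312, -16.799999237060547], [633.4000244140625, -15.699999809265137]]
t 11.53 tcp [545.8 122.6   8.3] ori [-89.29   0.14 -89.42] F [ 2.3  0.8 14.4] open 0.0465
[np.float64(-2.2), np.float64(0.03), np.float64(-9.76), np.float64(-0.1)]
```

View pics/top1.png

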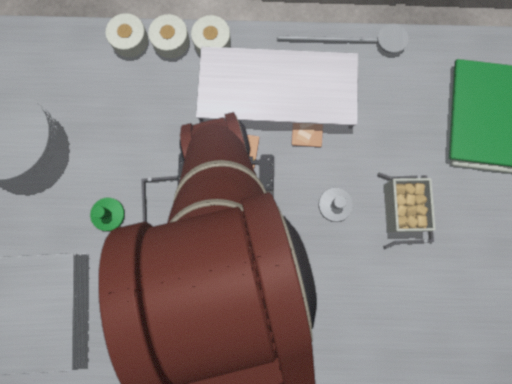

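The pack follows: its corner shows at (250,147), out ahead of the riser. The press is parked at (336,204) and the arm hides the rest. I'll continue to the pre-insertion pose.

Request:
servo_tool --pt "-0.2 0 -0.8 0 0" --pt "-0.5 0 -2.2 -0.02 0" --pt "-0.8 0 -3.6 -0.04 0" --pt "-1.1 0 -5.0 -0.06 0" --pt "-1.4 0 -6.4 -0.08 0" --pt "-1.7 0 -7.8 -0.1 0" --pt "-2.0 0 -9.0 -0.1 0" --pt "-2.2 0 -9.8 -0.1 0" --pt "-2.2 0 -9.8 -0.1 0" --pt "-2.2 0 -9.8 -0.1 0" --pt "-2.2 -3 -9.8 -0.1 0" --pt "-2.2 -8 -9.8 -0.1 0"

```text
time_s: 13.02
tool_pos: [0.4413, 0.1424, 0.085]
orientation: [-90.1, -0.0, -83.7]
contact_force: [0.4, -0.9, -0.0]
opening: 0.0465
```

```bash
python3 - <<'E'
from plant import *
from h import *
d=get_image("side");np.savez("side2.npz",**d);cv2.imwrite("pics/side2.png",d["img"][:,:,::-1])
go()
E
```

```text
t 13.07 tcp [445.2 143.8  90.9] ori [-89.45   0.13 -83.71] F [ 1.  -0.   3.3] open 0.0466
```

View pics/side2.png

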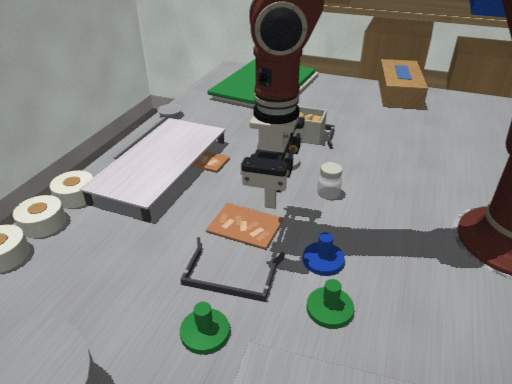

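The side view shows the pack free of the shelf at (245,225), in front of the jig mouth, with the fingers lifted above it.

```bash
cat >> h.py <<'E'
HOME=np.array([476.65,262.4]);V=np.array([.99428,.10681]);N=np.array([-V[1],V[0]])
def sidepack(d,r0=195,r1=300,c0=170,c1=300):
    m=orange(d);k=np.zeros_like(m);k[r0:r1,c0:c1]=m[r0:r1,c0:c1]
    k=cv2.morphologyEx(k,cv2.MORPH_CLOSE,np.ones((7,7)))
    c=max(cv2.findContours(k,cv2.RETR_EXTERNAL,cv2.CHAIN_APPROX_NONE)[0],key=cv2.contourArea)
    w=cast(d,c[:,0],.008)[:,:2]*1000
    r=cv2.minAreaRect(w.astype(np.float32));b=cv2.boxPoints(r)
    print("box",np.round(r[0],1),np.round(r[1],1),round(r[2],2),"jigframe centre",(r[0]-HOME)@V.round(4),(r[0]-HOME)@N,"corners",b.round().tolist(),cv2.boundingRect(c))
    return c
E
python3 - <<'E'
from h import *
d=load("side2.npz");c=sidepack(d)
# jig in side view by depth, same frame
P=cloud(d).reshape(-1,3)*1000;L=np.c_[(P[:,:2]-HOME)@V,(P[:,:2]-HOME)@N,P[:,2]]
q=L[(abs(L[:,0])<60)&(abs(L[:,1]-51)<9)&(L[:,2]>11)&(L[:,2]<18)];v,o=fit(q);print("stop(side)",len(q),o,np.degrees(np.arctan2(v[1],v[0])))
for s in(1,-1):
    q=L[(abs(L[:,0]-s*72)<10)&(L[:,1]<40)&(L[:,1]>-28)&(L[:,2]>11)&(L[:,2]<18)];print("wall",s,len(q),fit(q))
# pack top height-based points
q=L[(abs(L[:,0])<90)&(L[:,1]<-56)&(L[:,1]>-180)&(L[:,2]>5)&(L[:,2]<12)];r=cv2.minAreaRect(q[:,:2].astype(np.float32));print("pack depth",len(q),r,np.median(q[:,2]))
E
```

```text
box [500.9 146.4] [101.4 131.3] 87.21 jigframe centre 11.73664208923342 -117.91305715191649 corners [[433.0, 99.0], [564.0, 93.0], [569.0, 194.0], [438.0, 200.0]] (206, 203, 77, 47)
stop(side) 292 [-0.19482498 54.16539   ] 0.30514702
wall 1 117 (array([ 0.00814687, -0.9999668 ], dtype=float32), array([74.57202  ,  7.9660945], dtype=float32))
wall -1 114 (array([ 0.00951903, -0.9999547 ], dtype=float32), array([-68.9685   ,   7.2038407], dtype=float32))
pack depth 2068 ((12.910511016845703, -120.183837890625), (98.7747573852539, 131.14773559570312), 81.16083526611328) 8.59289623276399
```

```bash
python3 - <<'E'
from plant import *
from h import *
print(state()["q"].round(1))
p=(HOME+10.9*V-120.4*N)/1000;print(p)
go((*p,.09,-2.75),(*p,.02,-2.75))
E
```

```text
[ -18.9   30.2   -2.4  119.5    2.4   29.7 -106.8]
[0.50034758 0.14385292]
t 13.07 tcp [445.2 143.8  90.9] ori [-89.45   0.13 -83.71] F [ 1.  -0.   3.3] open 0.0466
[np.float64(0.59), np.float64(0.09), np.float64(5.48), np.float64(-1.41)]
[np.float64(0.59), np.float64(7.09), np.float64(5.48), np.float64(-1.41)]
```

Request:
servo_tool --pt "0.2 0 2 -0.18 -0.63" --pt "0.4 0 4 -0.36 -0.63" --pt "0.6 0 5.5 -0.54 -0.63" --pt "0.6 0 5.5 -0.72 -0.63" --pt "0.6 0 5.5 -0.9 -0.63" --pt "0.6 0 5.5 -1.08 -0.63" --pt "0.6 0 5.5 -1.26 -0.63" --pt "0.6 0 5.5 -1.41 -0.63" --pt "0.6 2.5 5.5 -1.41 -0.63" --pt "0.6 5 5.5 -1.41 -0.63" --pt "0.6 6.2 5.5 -1.41 -0.63" --pt "0.6 6.2 5.5 -1.41 -0.63"

```text
time_s: 14.58
tool_pos: [0.497, 0.1427, 0.0222]
orientation: [-90.0, 0.1, -2.9]
contact_force: [0.3, 0.5, 0.6]
opening: 0.0757
```

```bash
python3 - <<'E'
from h import *
p=(HOME+10.9*V-120.4*N)/1000
go((*p,.008,-2.75))
E
```

```text
t 14.57 tcp [497.  142.7  22.2] ori [-9.002e+01  7.000e-02 -2.910e+00] F [0.3 0.5 0.6] open 0.0757
[np.float64(0.33), np.float64(1.42), np.float64(0.13), np.float64(-0.0)]
```

Request:
servo_tool --pt "0.3 0.8 0.1 0 -0.63" --pt "0.3 1.4 0.1 0 -0.63" --pt "0.3 1.65 0.1 0 -0.63" --pt "0.3 1.65 0.1 0 -0.63" --pt "0.3 1.65 0.1 0 -0.63"

```text
time_s: 15.2
tool_pos: [0.5011, 0.1438, 0.0083]
orientation: [-90.0, -0.1, -2.9]
contact_force: [-1.6, -1.2, 15.6]
opening: 0.0756
```

Request:
servo_tool --pt "-0.2 0 0 -0.04 -0.63" --pt "-0.5 0 0 -0.08 -0.63" --pt "-0.8 0 -0.1 -0.12 -0.63" --pt "-0.95 0 -0.15 -0.158 -0.63" --pt "-0.95 0 -0.15 -0.158 -0.63" --pt "-1.1 0 0.8 -0.158 -0.63" --pt "-1.25 0 1.8 -0.158 -0.63" --pt "-1.42 0 2.8 -0.158 -0.63" --pt "-1.58 0 3.8 -0.158 -0.63" --pt "-1.73 0 4.8 -0.158 -0.63" --pt "-1.8 0 5.2 -0.158 -0.63" --pt "-1.8 0 5.2 -0.158 -0.63"

```text
time_s: 16.7
tool_pos: [0.4872, 0.196, 0.0084]
orientation: [-90.1, -0.3, 6.1]
contact_force: [1.7, -2.3, 14.0]
opening: 0.0757
```

```bash
python3 - <<'E'
from plant import *
from h import *
d=get_image("side");np.savez("side3.npz",**d);go()
m=orange(d);o=d["img"][160:320,150:320,::-1];cv2.imwrite("pics/side3.png",cv2.resize(o,None,fx=4,fy=3.7))
E
```

```text
t 16.75 tcp [487.2 196.    8.4] ori [-90.08  -0.25   6.1 ] F [ 0.9 -2.3 13.6] open 0.0756
```

View pics/side3.png

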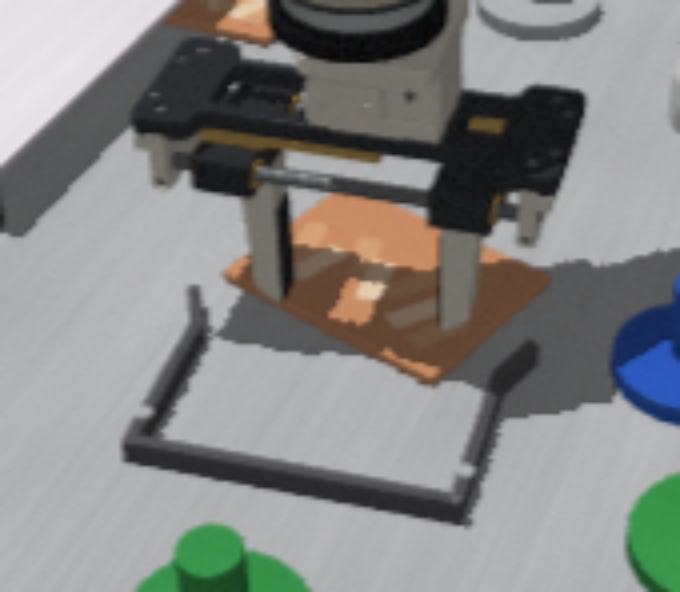

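```bash
python3 - <<'E'
from h import *
d=load("side3.npz")
w=cast(d,[(206.3,234.3),(258.8,262.7),(287,235)],.008)[:,:2]*1000;print(w)
e=w[0]-w[1];print(np.hypot(*e),np.degrees(np.arctan2(e[1],e[0])));e=w[1]-w[2];print(np.hypot(*e),np.degrees(np.arctan2(-e[0],e[1])))
P=cloud(d).reshape(-1,3)*1000
L=np.c_[(P[:,:2]-HOME)@V,(P[:,:2]-HOME)@N,P[:,2]]
q=L[(abs(L[:,0])<100)&(L[:,1]<20)&(L[:,1]>-150)&(L[:,2]>5.5)&(L[:,2]<11)];print(len(q),cv2.minAreaRect(q[:,:2].astype(np.float32)))
E
```

```text
[[559.41158578 200.80272571]
 [436.93819534 236.50155115]
 [411.6293788  147.48667855]]
127.57012777860416 -16.250468928327443
92.54287513708681 -15.871575521442452
1860 ((-0.1555023193359375, -66.05718994140625), (161.17942810058594, 167.04244995117188), 0.391831636428833)
```

Request:
servo_tool --pt "0 -1.5 0 0 1" --pt "0 -3 0 0 1" --pt "1.5 -3 -2 0.13 1" --pt "3.1 -3 -3.8 0.26 1" --pt "3.1 -3 -3.8 0.386 1" --pt "3.1 -3 -3.8 0.386 1" --pt "3.1 -3 -3.8 0.386 1" --pt "3.1 -3 -3.8 0.386 1" --pt "3.1 -1.5 -3.8 0.386 1" --pt "3.1 -0.6 -3.8 0.386 1" --pt "3.1 -0.6 -3.8 0.386 1"

```text
time_s: 18.12
tool_pos: [0.519, 0.1616, 0.011]
orientation: [-90.1, 0.1, -16.0]
contact_force: [-0.3, 0.1, -0.3]
opening: 0.0004
```

```bash
python3 - <<'E'
from plant import *
from h import *
d=get_image("side");np.savez("side4.npz",**d);go((.5225,.1615,.008,-16),(.5256,.1979,.008,6.1))
sidepack(d)
E
```

```text
t 18.18 tcp [519.4 161.9  11.5] ori [-9.005e+01  7.000e-02 -1.596e+01] F [0.3 0.2 0.5] open 0.0006
[np.float64(0.3), np.float64(0.35), np.float64(0.05), np.float64(0.0)]
[np.float64(-0.4), np.float64(0.35), np.float64(3.63), np.float64(-0.39)]
box [487.7 173.4] [100.  133.4] 72.96 jigframe centre 1.4842575036621337 -89.66226177014158 corners [[409.0, 145.0], [537.0, 106.0], [566.0, 202.0], [439.0, 241.0]] (206, 212, 81, 52)
```

Request:
servo_tool --pt "0.2 0.35 0 0 1" --pt "0.3 0.58 0 0 1" --pt "0.3 0.58 0 0 1" --pt "0.3 0.58 0.4 -0.04 1" --pt "0.3 0.58 0.9 -0.1 1" --pt "0.2 0.58 1.5 -0.16 1" --pt "0.1 0.58 2.1 -0.23 1" --pt "-0.1 0.58 2.7 -0.3 1" --pt "-0.3 0.58 3.3 -0.36 1" --pt "-0.4 0.58 3.7 -0.4 1" --pt "-0.4 0.58 3.7 -0.4 1"

```text
time_s: 19.55
tool_pos: [0.5267, 0.1945, 0.0083]
orientation: [-90.4, 0.0, 6.8]
contact_force: [-2.4, -6.6, 15.5]
opening: 0.0005
```

```bash
cat >> h.py <<'E'
def crop(d,name,a=(160,320,150,320)):
    o=d["img"][a[0]:a[1],a[2]:a[3],::-1];cv2.imwrite("pics/"+name,cv2.resize(o,None,fx=4,fy=3.7))
E
python3 - <<'E'
from plant import *
from h import *
d=get_image("side");np.savez("side5.npz",**d);go()
sidepack(d);crop(d,"side5.png")
E
```

```text
t 19.6 tcp [526.7 194.5   8.3] ori [-9.042e+01  4.000e-02  6.810e+00] F [-1.8 -6.5 15.3] open 0.0003
box [491.1 191.4] [130.8 101.2] 4.65 jigframe centre 6.803780285034204 -72.17585061749266 corners [[422.0, 236.0], [430.0, 136.0], [560.0, 146.0], [552.0, 247.0]] (201, 220, 79, 45)
```

Request:
servo_tool --pt "0 -1 0 0 1" --pt "-1.4 -1 0.6 0 1" --pt "-2.7 -1 1.2 0.01 1" --pt "-2.7 -0.3 1.2 0.01 1" --pt "-2.7 0 1.2 0.01 1" --pt "-2.7 0 1.2 0.01 1" --pt "-2.8 0 2.0 0.01 1" --pt "-2.9 0 3.0 0.01 1" --pt "-3.0 0 4.0 0.01 1" --pt "-3.1 0 5.0 0.01 1" --pt "-3.1 0 5.4 0.01 1" --pt "-3.1 0 5.4 0.01 1"

```text
time_s: 21.1
tool_pos: [0.4916, 0.2474, 0.0083]
orientation: [-90.2, -0.3, 6.3]
contact_force: [1.5, -4.1, 15.5]
opening: 0.0004
```

```bash
python3 - <<'E'
from plant import *
from h import *
d=get_image("side");np.savez("side6.npz",**d);go()
sidepack(d);crop(d,"side6.png")
E
```

```text
t 21.15 tcp [491.6 247.4   8.3] ori [-90.15  -0.26   6.29] F [-0.1 -4.6 15.7] open 0.0005
box [476.6 219.2] [100.4 131.6] 80.05 jigframe centre -4.707634277954077 -42.96267333721922 corners [[403.0, 181.0], [533.0, 158.0], [550.0, 257.0], [420.0, 280.0]] (200, 234, 85, 48)
```

View pics/side6.png

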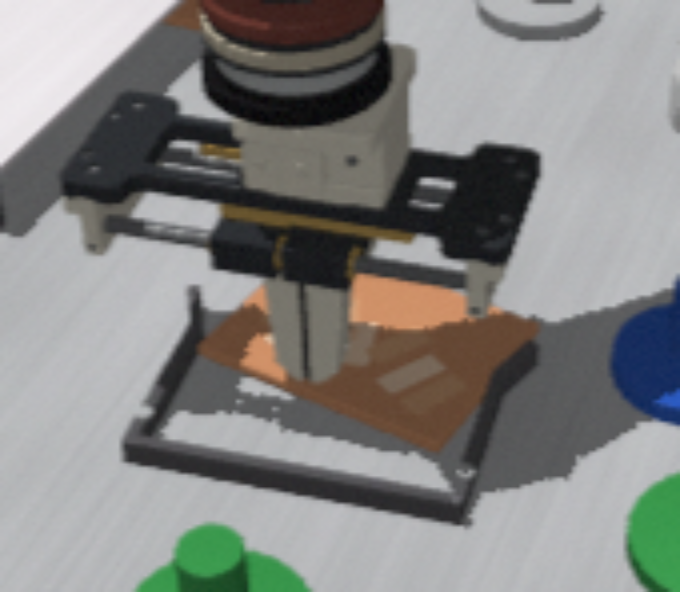

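The side crop shows the pack wedged. Its +x corner is on the +x wall at crop (200,350), and its -x edge is on the lip bend near (500,365), about 16° off. I'll square it by pressing on its +x end.

```bash
python3 - <<'E'
from h import *
a=(HOME+32.3*V-58.1*N)/1000;b=(HOME+38.4*V-29*N)/1000
go((*a,.008,-10),(*b,.008,6.1))
E
```

```text
t 21.15 tcp [491.6 247.4   8.3] ori [-90.15  -0.26   6.29] F [-0.1 -4.6 15.7] open 0.0005
[np.float64(1.89), np.float64(0.03), np.float64(-4.16), np.float64(0.28)]
[np.float64(2.51), np.float64(0.03), np.float64(-1.25), np.float64(0.0)]
```

Request:
servo_tool --pt "0 -1 0 0 1" --pt "1 -1 -2 0.14 1" --pt "1.9 -1 -4.15 0.28 1" --pt "1.9 -0.5 -4.15 0.28 1" --pt "1.9 0 -4.15 0.28 1" --pt "1.9 0.03 -4.15 0.28 1" --pt "2.0 0.03 -3.5 0.22 1" --pt "2.2 0.03 -2.8 0.15 1" --pt "2.4 0.03 -2.0 0.08 1" --pt "2.5 0.03 -1.3 0 1" --pt "2.5 0.03 -1.0 0 1" --pt "2.5 0.03 -1.0 0 1"

```text
time_s: 22.65
tool_pos: [0.5161, 0.2425, 0.0083]
orientation: [-90.0, -0.2, 6.6]
contact_force: [-0.6, -2.7, 15.1]
opening: 0.0007
```

```bash
python3 - <<'E'
from plant import *
from h import *
d=get_image("side");np.savez("side7.npz",**d);go()
sidepack(d);crop(d,"side7.png")
E
```

```text
t 22.7 tcp [516.1 242.5   8.3] ori [-90.01  -0.22   6.57] F [-0.3 -3.3 13.9] open 0.0008
box [480.9 240.5] [131.3 100.8] 7.5 jigframe centre 1.865595000610376 -22.183082685974103 corners [[409.0, 282.0], [422.0, 182.0], [553.0, 199.0], [539.0, 299.0]] (194, 237, 82, 48)
```

View pics/side7.png

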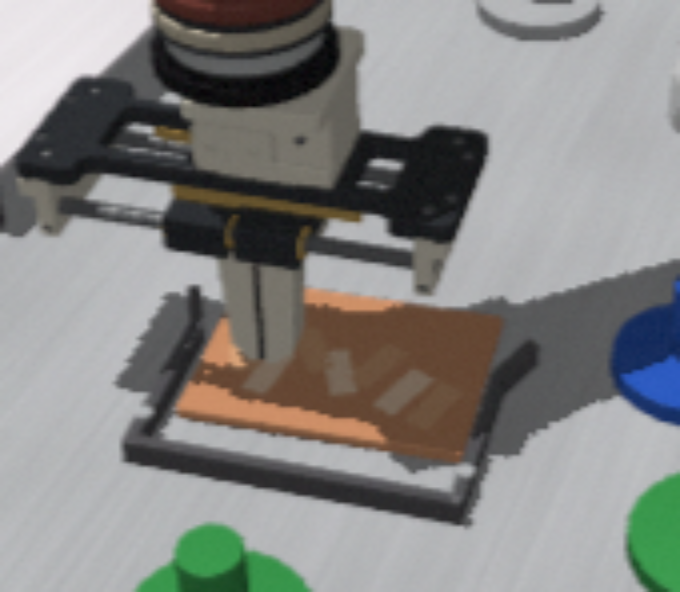

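Now nearly square and between both walls, about 28 mm short of the stop. I'll push it home from the centre.

```bash
python3 - <<'E'
from h import *
a=(HOME+1*V-27*N)/1000;b=(HOME+1*V+3*N)/1000
go((*a,.008,6.1),(*b,.008,6.1))
E
```

```text
t 22.7 tcp [516.1 242.5   8.3] ori [-90.01  -0.22   6.57] F [-0.3 -3.3 13.9] open 0.0008
[np.float64(-3.62), np.float64(0.03), np.float64(-0.27), np.float64(0.01)]
[np.float64(-3.59), np.float64(0.03), np.float64(2.73), np.float64(0.01)]
```

Request:
servo_tool --pt "0 -1 0 0 1" --pt "-2 -1 -0.1 0.01 1" --pt "-3.6 -1 -0.3 0.01 1" --pt "-3.6 -0.5 -0.3 0.01 1" --pt "-3.6 0 -0.3 0.01 1" --pt "-3.6 0.03 -0.3 0.01 1" --pt "-3.6 0.03 0.4 0.01 1" --pt "-3.6 0.03 1.1 0.01 1" --pt "-3.6 0.03 1.8 0.01 1" --pt "-3.6 0.03 2.4 0.01 1" --pt "-3.6 0.03 3.0 0.01 1" --pt "-3.6 0.03 3.2 0.01 1"

```text
time_s: 24.2
tool_pos: [0.4798, 0.2637, 0.0083]
orientation: [-90.6, -0.2, 5.6]
contact_force: [0.9, -13.1, 23.9]
opening: 0.0004
```

```bash
python3 - <<'E'
from plant import *
from h import *
d=get_image("side");np.savez("side8.npz",**d);go()
sidepack(d);crop(d,"side8.png")
E
```

```text
t 24.25 tcp [479.8 263.7   8.3] ori [-90.61  -0.24   5.58] F [  1.1 -10.8  23.4] open 0.0005
box [482.2 262.4] [131.3  91.2] 6.22 jigframe centre 5.501669063720728 -0.566607078979472 corners [[412.0, 301.0], [422.0, 210.0], [552.0, 224.0], [543.0, 315.0]] (187, 244, 84, 49)
```

View pics/side8.png

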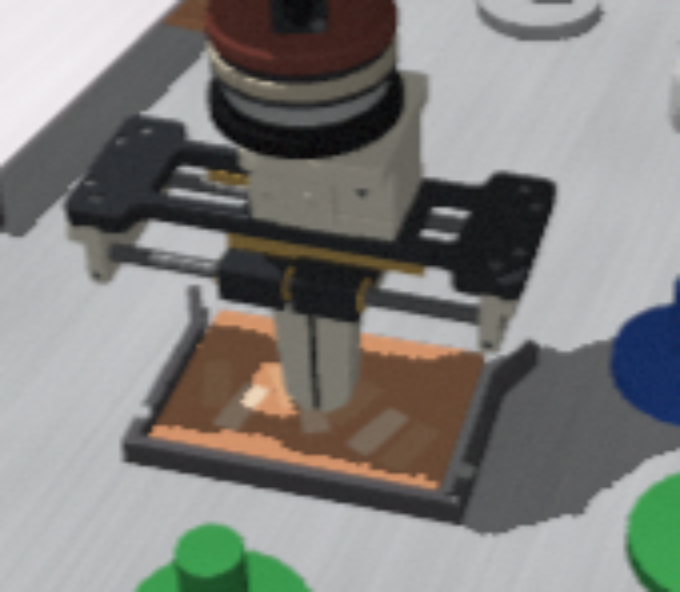

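Force on the stop (13 N sideways) and yaw 6.2° against the jig's 6.1° both say it is home. I'll lift off and go back to the press, then look from the top.

Request:
servo_tool --pt "0 0 -0.2 0 1" --pt "0 -2 -0.2 0 1" --pt "0 -8 -0.2 0 0" --pt "-0.5 -9 -6 0 -0.4" --pt "-1 -9 -12 0 -0.4" --pt "-1.5 -9 -18 0 -0.4" --pt "-2 -9 -24 0 -0.4" --pt "-2 -9 -30 0 -0.4" --pt "-2 -9 -36 0 -0.4" --pt "-2 -9 -37.6 0 -0.4" --pt "-2 -9 -37.6 0 -0.4" --pt "-2 -9 -37.6 0 -0.4"

```text
time_s: 25.75
tool_pos: [0.494, -0.1043, 0.0959]
orientation: [-89.9, -0.0, 6.0]
contact_force: [-0.1, 0.5, -0.5]
opening: 0.0655
```

```bash
python3 - <<'E'
from plant import *
from h import *
d=get_image("top");np.savez("top9.npz",**d);e=get_image("side");np.savez("side9.npz",**e)
packs(d,175,250,130,200);sidepack(e)
a=cv2.resize(d["img"][160:260,120:220,::-1],None,fx=4,fy=4,interpolation=cv2.INTER_CUBIC);b=cv2.resize(e["img"][110:310,170:370,::-1],(400,400))
cv2.imwrite("pics/c9.png",np.hstack([a,b]))
P=cloud(e);w=P.reshape(-1,3)*1000
q=w[(abs(w[:,0]-498)<70)&(abs(w[:,1]+116)<60)&(w[:,2]>9)&(w[:,2]<17)];print("press disc side",len(q),cv2.minEnclosingCircle(q[:,:2].astype(np.float32)))
w=cloud(d).reshape(-1,3)*1000
q=w[(abs(w[:,0]-498)<70)&(abs(w[:,1]+116)<60)&(w[:,2]>9)&(w[:,2]<17)];print("top",len(q))
go((.4984,-.1162,.09,0),(.4984,-.1162,.0256,0))
t=load("top1.npz");w=cloud(t).reshape(-1,3)*1000
for lo,hi in((50,64),(9,17)):
    q=w[(abs(w[:,0]-498)<60)&(abs(w[:,1]+116)<60)&(w[:,2]>lo)&(w[:,2]<hi)];print("top1",len(q),cv2.minEnclosingCircle(q[:,:2].astype(np.float32)))
E
```

```text
pack px (144, 178, 46, 61) [480.4 263.6] [132.4  98.6] 6.33 [[409.1000061035156, 305.29998779296875], [420.0, 207.1999969482422], [551.5999755859375, 221.8000030517578], [540.7000122070312, 319.8999938964844]]
box [482.4 262.5] [130.9  91.2] 6.22 jigframe centre 5.771970354614282 -0.5662087492065228 corners [[412.0, 301.0], [422.0, 210.0], [552.0, 224.0], [543.0, 315.0]] (187, 244, 84, 49)
press disc side 350 ((501.16583251953125, -112.7896499633789), 39.16655731201172)
top 346
t 25.85 tcp [ 493.9 -104.4   96. ] ori [-8.993e+01 -3.000e-02  6.040e+00] F [-0.1  0.2 -0.1] open 0.0651
[np.float64(0.32), np.float64(0.6), np.float64(-1.22), np.float64(0.11)]
[np.float64(0.32), np.float64(7.04), np.float64(-1.22), np.float64(0.11)]
top1 120 ((499.47967529296875, -115.44717407226562), 12.934192657470703)
top1 728 ((499.030517578125, -115.66301727294922), 37.92483901977539)
```

View pics/c9.png

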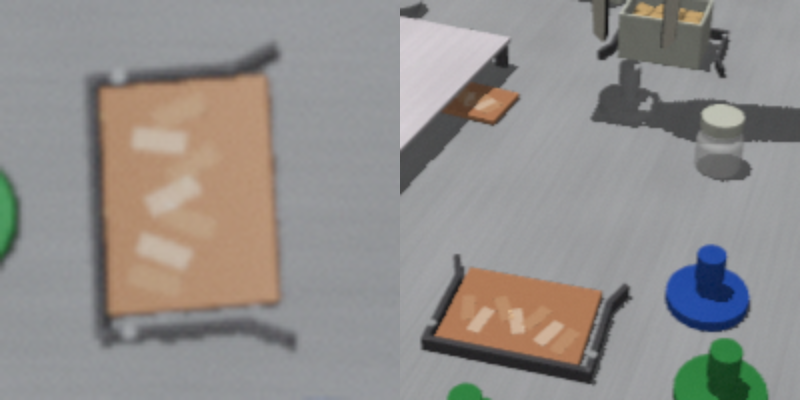

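Both views show the pack square and flush with the stop: top crop edge at x≈103, from y≈85 to 315. It lies against the +x wall, which is within the spare. Now I'll re-grasp the press.

Request:
servo_tool --pt "0.2 0 -0.6 0 -0.4" --pt "0.2 1.5 -0.6 0 -0.4" --pt "0.2 2 -0.6 0 -0.4" --pt "0.2 2 -0.6 0 -0.4"

```text
time_s: 26.35
tool_pos: [0.4956, -0.1125, 0.075]
orientation: [-90.0, 0.1, 5.8]
contact_force: [0.2, 0.2, -0.2]
opening: 0.0652
```

```bash
python3 -c "
from h import *
go((.4984,-.1162,.0256,6))"
```

```text
t 26.35 tcp [ 495.6 -112.5   75. ] ori [-89.96   0.1    5.81] F [ 0.2  0.2 -0.2] open 0.0652
[np.float64(0.24), np.float64(4.94), np.float64(-0.4), np.float64(-0.0)]
```

Request:
servo_tool --pt "0.2 0 -0.4 0 -0.4" --pt "0.2 3 -0.4 0 -0.4" --pt "0.2 4.9 -0.4 0 -0.4" --pt "0.2 4.9 -0.4 0 -0.4" --pt "0.2 4.9 -0.4 0 1" --pt "0.2 4.9 -0.4 0 1" --pt "0.2 4.9 -0.4 0 1" --pt "0.2 4.9 -0.4 0 1" --pt "0.2 4.9 -0.4 0 1" --pt "0.2 4.9 -0.4 0 1" --pt "0.2 4.9 -0.4 0 1"

```text
time_s: 27.72
tool_pos: [0.4995, -0.1164, 0.0272]
orientation: [-90.0, -0.1, 5.8]
contact_force: [2.2, 0.0, 1.7]
opening: 0.0255
```

Request:
servo_tool --pt "0 0 0 0 1" --pt "0 -2 0 0 1" --pt "0 -5 0 0 1" --pt "0 -7 0 0 1" --pt "0 -7 0 0 1"

```text
time_s: 28.35
tool_pos: [0.4975, -0.1168, 0.0967]
orientation: [-90.0, 0.1, 5.8]
contact_force: [0.0, -0.5, -4.8]
opening: 0.0254
```

```bash
python3 -c "
from h import *
go((.4796,.263,.09,6))"
```

```text
t 28.35 tcp [ 497.5 -116.8   96.7] ori [-9.00e+01  8.00e-02  5.76e+00] F [ 0.  -0.5 -4.8] open 0.0254
[np.float64(2.03), np.float64(0.67), np.float64(37.97), np.float64(-0.0)]
```

Request:
servo_tool --pt "0.2 0 3 0 1" --pt "0.4 0 7 0 1" --pt "0.7 0 12 0 1" --pt "0.9 0 17 0 1" --pt "1.2 0 22 0 1" --pt "1.4 0 27 0 1" --pt "1.7 0 32 0 1" --pt "1.9 0 36 0 1" --pt "2.0 0 37.6 0 1" --pt "2.0 0 38 0 1" --pt "2.0 2 38 0 1" --pt "2.0 3 38 0 1"

```text
time_s: 29.85
tool_pos: [0.4798, 0.26, 0.0652]
orientation: [-90.2, 0.2, 5.6]
contact_force: [-0.2, -1.4, -4.3]
opening: 0.0251
```

Request:
servo_tool --pt "0 0.5 0 0 1" --pt "0 0.5 0 0 1" --pt "0 0.5 0 0 1"

```text
time_s: 30.22
tool_pos: [0.4806, 0.2636, 0.0624]
orientation: [-90.0, -0.1, 5.8]
contact_force: [0.2, -0.1, -5.0]
opening: 0.0252
```

```bash
python3 -c "
from h import *
go((.4796,.263,.0352,6))"
```

```text
t 30.23 tcp [480.6 263.6  62.4] ori [-8.997e+01 -6.000e-02  5.770e+00] F [ 0.2 -0.1 -5. ] open 0.0252
[np.float64(-0.11), np.float64(2.72), np.float64(-0.05), np.float64(-0.0)]
```

Request:
servo_tool --pt "-0.1 1.0 0 0 1" --pt "-0.1 1.8 0 0 1" --pt "-0.1 2.2 0 0 1" --pt "-0.1 2.5 0 0 1" --pt "-0.1 2.5 0 0 1" --pt "-0.1 2.6 0 0 1" --pt "-0.1 2.6 0 0 1"

```text
time_s: 31.1
tool_pos: [0.4793, 0.2635, 0.036]
orientation: [-90.0, -0.0, 5.8]
contact_force: [-0.8, -0.7, -6.1]
opening: 0.0252
```

Request:
servo_tool --pt "0 0.06 0 0 1" --pt "0 0.12 0 0 1" --pt "0 0.15 0 0 1" --pt "0 0.15 0 0 1"

```text
time_s: 31.6
tool_pos: [0.4793, 0.2635, 0.0352]
orientation: [-90.0, -0.0, 5.8]
contact_force: [-2.5, -1.4, 5.4]
opening: 0.0252
```

Seated, with the force now upward. I'll release, lift and clear.

Request:
servo_tool --pt "0 0 0 0 -0.3" --pt "0 0 0 0 -0.3" --pt "0 0 0 0 -0.3" --pt "0 0 0 0 -0.3" --pt "0 0 0 0 -0.3" --pt "0 -3 0 0 -0.3" --pt "0 -8 0 0 -0.3" --pt "0 -12 0 0 -0.3" --pt "0 -14 -6 0 -0.3" --pt "0 -14 -12 0 -0.3" --pt "0 -14 -18 0 -0.3" --pt "0 -14 -24 0 -0.3"

```text
time_s: 33.1
tool_pos: [0.5035, 0.0228, 0.1746]
orientation: [-90.0, -0.0, 5.8]
contact_force: [1.2, -0.5, 0.6]
opening: 0.06
```

Request:
servo_tool --pt "0 0 -6 0 -0.3" --pt "0 0 -12 0 -0.3" --pt "0 0 -12 0 -0.3" --pt "0 0 -12 0 -0.3"

```text
time_s: 33.6
tool_pos: [0.5154, -0.0941, 0.1743]
orientation: [-89.9, -0.0, 5.8]
contact_force: [0.1, 0.0, 0.5]
opening: 0.0606
```

```bash
python3 - <<'E'
from plant import *
from h import *
d=get_image("top");e=get_image("side")
packs(d,175,250,130,200);packs(d,118,152,285,350)
w=cloud(d).reshape(-1,3)*1000
for lo,hi in((58,72),(17,26)):
    q=w[(abs(w[:,0]-480)<55)&(abs(w[:,1]-263)<50)&(w[:,2]>lo)&(w[:,2]<hi)];print("press",len(q),cv2.minEnclosingCircle(q[:,:2].astype(np.float32)),q[:,2].mean())
a=cv2.resize(d["img"][160:260,120:220,::-1],None,fx=4,fy=4);b=cv2.resize(e["img"][110:310,170:370,::-1],(400,400))
cv2.imwrite("pics/c10.png",np.hstack([a,b]));go()
E
```

```text
pack px (144, 178, 46, 61) [480.3 263.6] [132.2  98.5] 6.33 [[409.1000061035156, 305.29998779296875], [420.0, 207.39999389648438], [551.4000244140625, 221.89999389648438], [540.5, 319.8999938964844]]
pack px (292, 123, 31, 24) [659.3 -51. ] [69.6 53.7] 88.79 [[631.7000122070312, -85.19999694824219], [685.4000244140625, -86.4000015258789], [686.9000244140625, -16.799999237060547], [633.2000122070312, -15.699999809265137]]
press 129 ((477.5750427246094, 263.3563232421875), 12.990602493286133) 66.79505729289058
press 750 ((467.0809631347656, 272.2374267578125), 51.27742004394531) 21.597078928218615
t 33.7 tcp [515.5 -92.5 174.6] ori [-8.994e+01 -2.000e-02  5.990e+00] F [-0.3 -0.1 -0.6] open 0.0609
```

View pics/c10.png

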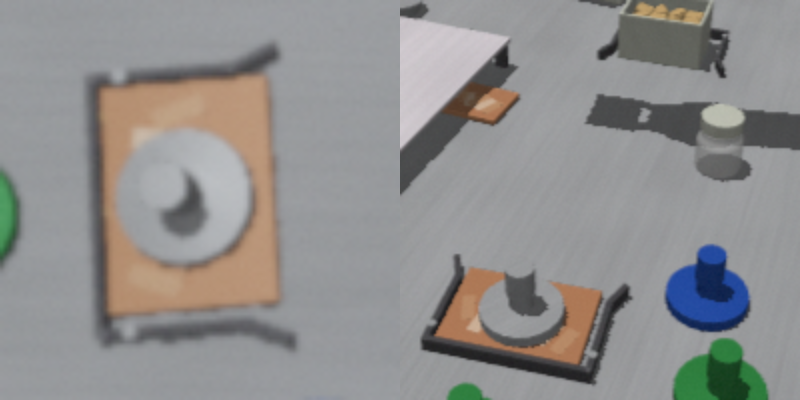

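The press stands upright on the pack. Its handle axis is at (477.6, 263.4) and the pack centre at (480.3, 263.6), so it is about 3 mm off. Nothing else was disturbed, so I'll hand in.

```bash
python3 -c "
from plant import *
print(sign_off())"
```

```text
the job is handed in; nothing more can be done
None
```

The job is handed in, done in the order asked at about 34 s of the 67 s allowed. I lifted the press out of the left jig and stood it clear. Then I dragged the large pack from under the shelf into that jig, up to the stop, and set the press on it and let go.

**Trouble on the way:** the pack turned under the fingers twice. Once it wedged about 16° askew between the jig walls, and I squared it with off-centre drags before pushing it home.

**Last checks:**
- **Pack:** its yaw is about 6.3° against the jig's 6.1°. It is flush with the stop in both views, and I felt it there at 13 N sideways. It lies about 4 mm to the +x side, against or nearly touching that side wall, so it uses up the spare on that side.
- **Press:** its handle axis is about 3 mm from the middle of the pack, and its top is at about 67 mm where 66 mm is expected, so it stands upright. A circle fit to its disc failed because jig-wall points were mixed in, so I relied on the handle and the picture.
- **Rest of the scene:** the small pack has not moved, by measurement. The tub and jar look undisturbed in the picture. The robot was clear and touching nothing.
- **Camera disagreement:** the top and side cameras differed by about 3 mm. I corrected for this using the known place where I had released the press.

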